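Level the sample table and hold the spirit level down on it

TASK

Take the spirit level out of its tray and set it down gently on the middle of the levelling table, pointing along the table towards the knob of its adjustable foot. Then turn that knob until the bubble stands between its two lines, and lastly press down on the level with the fingers, about as hard as a one-kilogram weight (10 N), to bed the table on its feet; finish while still pressing, with the bubble still between the lines. Leave the sample pots, the folding rule and the other things on the bench where they are.

Things in the scene. Friction and masses are not known exactly. Their poses are not given: they have to be found in the camera images.
- level: Bench spirit level: a bar 150 long (its x), 30 wide, 40 high, steel sole, grey painted body, 0.4 kg, standing lengthwise in one compartment of the tray. Origin: centre of the underside; z up. Sides flat and parallel, 40 high at the ends, 32 beside the vial. An open window (58 long) mid-top shows the greenish vial, 16 in diameter, its crown 34 above the underside, with two black lines 16 apart.
- level_end (a point): On the level's flat top, 52 from its middle towards its +x end, 40 above the underside: a good place to press. This flat top runs from 29 to 75 from the middle, and the same on the -x side.
- bubble (a joint): Place of the pale bubble (12 long) along the level's own x, as a plain number: 0.01 for each mm; 0 = midway between the lines, + = towards the level's +x. It moves to the higher end, about 0.9 mm (0.009) for each mrad of slope along the level, up to 13 mm either way, and settles within 1 s. Within 2 mm of the middle it stands between the lines.
- plate: The table's top: an aluminium plate 220 by 150, 12 thick, upper face about 60 above the bench. Origin: on the line of the two fixed feet, 14 below the upper face; x towards the adjustable foot, z up. Reaches from x = -30 to 190, 75 to either side, then a lug 52 wide; the foot's screw passes the lug at x = 220. Starts sloping down towards that foot by 6 to 13 mrad.
- plate_mid (a point): Middle of the plate's free area, on its upper face, 70 from the line of the fixed feet along the plate's x; the plate's axes. The level belongs here, its middle within 35, in line with x, either way round. The knob's axis is 150 further along x.
- knob_grip (a point): On the upright axis of the foot's knob, at half its height. Knob: black, round, fluted, 41 in diameter, 24 high (12 above and below), 28 clear above the lug, 75 from the end of a level on plate_mid. Clockwise from above raises the plate's end, 6 mm a turn (4.3 mrad per rad), anticlockwise lowers it; 0.1 N m; stays where left, regrasp at any angle. It does not rise or sink itself.
- tray: The grey open tray, 196 long (its x), 208 wide, walls 4 thick and 26 high, floor 4 thick. Origin: centre of the underside. One wall along its x parts it into two compartments 98 wide (centres at y = -51 and 51); the level stands in one, along x, the folding rule lies in the other.
- rule: The wooden folding rule in the tray's other compartment, 165 by 28, 15 high; origin: centre of its underside. Leave it.
- pot0: A white sample pot, 44 square, 38 high, on the stone slab behind (slab top 28 above the bench); origin: centre of its underside. Leave it.
- pot1: A white sample pot, 44 square, 38 high, on the stone slab behind (slab top 28 above the bench); origin: centre of its underside. Leave it.
- pot2: A white sample pot, 44 square, 38 high, on the stone slab behind (slab top 28 above the bench); origin: centre of its underside. Leave it.
- pot3: A white sample pot, 44 square, 38 high, on the bench behind the table and tray; origin: centre of its underside. Leave it.
- screwdriver: A screwdriver lying on the bench, far right. Leave it.
- jar: A jar, 68 in diameter, 90 high, on the left; origin: centre of its underside. Leave it.
- mug: A white mug, 76 in diameter, 85 high, near left; origin: centre of its underside. Leave it.
Things that resemble listed ones, but are neither listed nor needed, are in the scene too. Of the things shaped like the level, the steel one is meant.

How it is judged:
By the outcome, as a careful person would: the job done as asked, in the order asked, and still so for the second after the job is handed in, while the arm keeps its last pose, push and grip.
It also fails if it takes over 67 s, if anything falls off the work surface, if the arm or the gripper's body presses on something with over 40 N, if the wrist force passes 120 N, or if a joint passes its speed limit or range.

ROBOT

A 7-joint arm with a two-finger parallel gripper is mounted at the origin on the work surface. World frame = base frame: x ahead of the robot, y to its left, z up, the work surface at z = 0. Lengths are in m, angles in degrees, forces in N, time in s.
With the tool pointing down it reaches from about 0.425 to 0.875 m from the base axis. Payload 4.7 kg.
Tool frame: the origin (TCP) lies on the centre line of the jaws, within the pads' length; the fingertips stand 19 mm ahead of it and the grasp point (between the pads) is the TCP; z points along the fingers, y is the line along which they close (so a half turn about z gives the same grasp; the last joint's range is limited). The gripper opens to 87 mm and grips with 3 to 60 N. Pads are 19 mm wide; open, the fingers measure 117 mm over their backs; the gripper's body (75 mm by 190 mm) begins 51 mm behind the grasp point.
Start: joints at [65.552, 18.392, -4.016, 83.108, 1.295, 78.541, -3.26], TCP at [0.277, -0.588, 0.242] pointing down, gripper open.
Joint ranges: [-163.93, 163.93], [-17.29, 119.83], [-79.2, 71.16], [3.27, 140.29], [-89.18, 269.18], [5.43, 117.66], [-154.24, 154.24]. Speed limits (degrees/s): [147.25, 147.25, 180, 180, 180, 180, 180].

INTERFACE

Orientations are given as [roll, pitch, yaw] about the fixed x, y, z axes, in that order (R = Rz(yaw) Ry(pitch) Rx(roll)).
In Python, from cell import env, imaging gives the robot as it stands.
- The arm moves only by the shell command python3 -m crank 'ROWS' [OPENING] [FORCE]. ROWS is JSON, a list of rows, each an object of numbers: "x", "y", "z": the shift along the tool's x, y, z in m; "turn": the turn about the tool's z in rad. In form: [{"x": .., "y": .., "z": .., "turn": ..}, ...]. A call has 1 to 12 rows; each row is the pose to reach, as a shift and turn from the pose commanded when the call began, along the tool's axes at that moment; what a row does not reach only later rows make up. A row lasts 1/8 s, in which the tool goes at most 62.5 mm and 10.7 degrees, less where a joint would pass 70% of its speed; a pose out of reach is approached as far as the arm can. A call with a gripper value outside its range is refused whole. OPENING is the finger opening in m, from 0 to 0.087, set as the call begins (- or left out, the last holds). The fingers move at their own pace and stop on an object; FORCE is the grip in N (left out, the last holds). Time passes only in rows, so rows that repeat a pose let the fingers close. It gives the time, the measured TCP pose, the force, the opening and the grip force at its end, in the units of the state.
- env.get_obs(): the state, without advancing time (a new reading comes with each control period).
- imaging.read_camera(name): name is "side" or "top" or "wrist"; returns the picture (480x640x3 uint8, red, green, blue); there is no depth.
- imaging.get_calibration(name): a dict with "camera_matrix" (3x3 intrinsics, pixels), "position" and "attitude" of the camera in the world. Camera axes: x right, y up, looking along -z (the intrinsics and any distortion apply to the point x, -y, -z); pixel columns grow to the right and rows downward; lengths in m; the calibration is good to about 2 mm. A picture is of the moment at which its call begins: read the wrist's pose just before it. get_calibration takes no time and is no camera call; for the wrist camera it gives the pose at the moment of the call.
- env.sign_off(): hands the job in; it is judged then, once.
The state is a dict: "time_s": time; "qpos": joint angles; "joint_velocities": joint speeds; "effort": joint torques, N m; "tool_pos": TCP position; "tool_rot": TCP orientation; "force": force on the tool from outside, world axes, zero at the start; "wrist_torque": the same for the moment, N m; "grip_width": finger opening in m; "grasp_force": force on a finger pad.
Only numpy, scipy, OpenCV 4.12 (cv2) and the standard library are available. Lean on these libraries where they do the work, as an engineer would, in place of code of your own. Each camera call takes 0.05 s, during which the arm holds its last target. There are 200 camera calls.

## Working session

There is one attempt and no reset: what is moved stays moved. The work goes in short steps, Python scripts to look and compute and a shell command to move; the robot and the scene stay as the last step left them, time stands still between calls to the robot, and variables do not carry over. Pictures are saved under pics/ and viewed, at most 10 in all, crops included, and the job is handed in when it is done.

```bash
ls; mkdir -p pics; python3 - <<'E'
from cell import env, imaging
import cv2,numpy as np
for n in ("top","side"):
    im=imaging.read_camera(n); cv2.imwrite(f"pics/{n}0.png",im[:,:,::-1])
    c=imaging.get_calibration(n); print(n,c)
c=imaging.get_calibration("wrist"); print(c)
o=env.get_obs(); print(o)
E
```

```text
pics
top {'camera_matrix': array([[532.05775277,   0.        , 317.13287356],
       [  0.        , 532.05775277, 242.5994085 ],
       [  0.        ,   0.        ,   1.        ]]), 'position': array([0.31566036, 0.02290074, 1.31470555]), 'attitude': array([ 9.41438402e+00, -2.72704090e-02, -9.07496713e+01])}
side {'camera_matrix': array([[436.71968709,   0.        , 321.16247213],
       [  0.        , 436.71968709, 235.34498087],
       [  0.        ,   0.        ,   1.        ]]), 'position': array([-0.02069764,  0.81699762,  0.61345978]), 'attitude': array([  60.81038402,    0.98115573, -146.24725537])}
{'camera_matrix': array([[395.36577767,   0.        , 321.39673294],
       [  0.        , 395.36577767, 238.60241481],
       [  0.        ,   0.        ,   1.        ]]), 'position': array([ 0.35170052, -0.55176645,  0.38263963]), 'attitude': array([-17.3314045 ,   0.09986007, -64.73594373])}
{'time_s': 0.1, 'qpos': array([65.55202817, 18.43497051, -4.01357776, 83.16759359,  1.29514874,
       78.54077635, -3.26087568]), 'joint_velocities': array([ 0.07090033, -0.10221984,  0.03866065, -0.26759237, -0.0905886 ,
        0.03780909,  0.02693348]), 'effort': array([-6.02317286e-04, -4.92572486e+01, -4.05899137e-01, -3.13400352e+01,
       -6.40489510e-02,  3.95426864e-02,  7.92841070e-05]), 'tool_pos': array([ 0.27707066, -0.58748187,  0.24057159]), 'tool_rot': array([-1.79901891e+02,  6.20276572e-03,  2.52548647e+01]), 'force': array([0.53325968, 0.59645567, 0.11752604]), 'wrist_torque': array([0.00124285, 0.00261566, 0.01305665]), 'grasp_force': 0.0, 'grip_width': 0.08719411562741018}
```

View pics/top0.png

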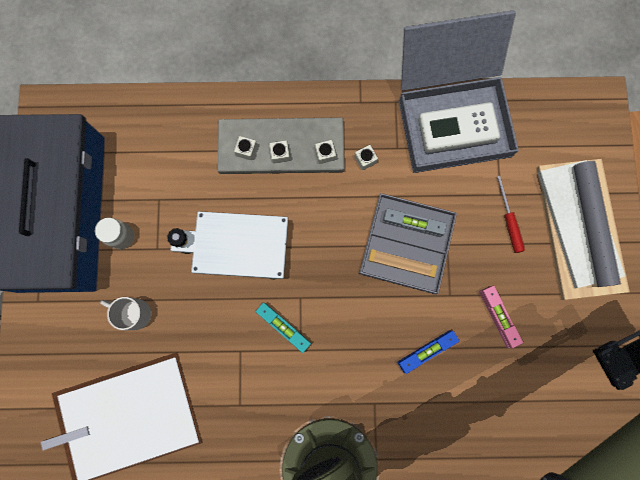

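View pics/side0.png

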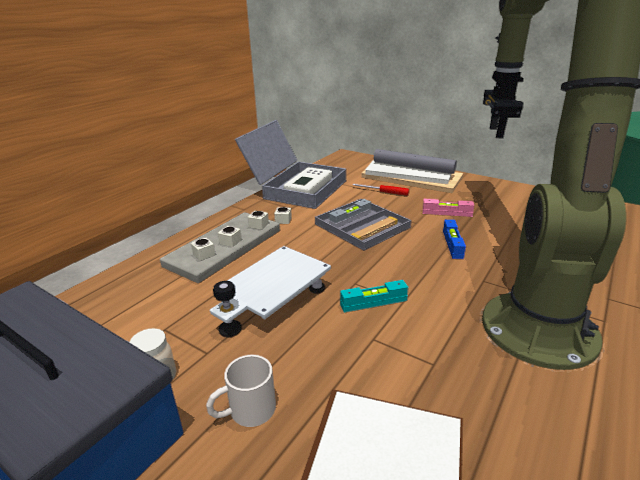

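The level-shaped things are grey in the tray (415,222), teal (283,328), blue (429,351) and pink (502,317). The grey one in the tray's far compartment fits "steel, grey body, in a tray compartment". The plate spans (192..288, 212..278), with its knob at (180,238). I'll confirm with a crop and measure.

```bash
cat > h.py <<'E'
from cell import env, imaging
import cv2,numpy as np
from scipy.spatial.transform import Rotation as R
def ray(c,px,z):
    K=c["camera_matrix"];d=np.linalg.inv(K)@[px[0],px[1],1.]
    d=R.from_euler('xyz',c["attitude"],degrees=True).as_matrix()@(d*[1,-1,-1])
    p=c["position"];return p+d*(z-p[2])/d[2]
def proj(c,P):
    v=R.from_euler('xyz',c["attitude"],degrees=True).as_matrix().T@(np.array(P)-c["position"])
    v=c["camera_matrix"]@(v*[1,-1,-1]);return v[:2]/v[2]
def snap(n,f=None):
    c=imaging.get_calibration(n);im=imaging.read_camera(n)
    if f: cv2.imwrite(f"pics/{f}.png",im[:,:,::-1])
    return c,im
def to_tool(P,yaw=None):
    "shift in tool axes to bring TCP to P"
    o=env.get_obs();r=R.from_euler('xyz',o["tool_rot"],degrees=True)
    return r.inv().apply(np.array(P)-o["tool_pos"]),o
E
python3 - <<'E'
from h import *
im=cv2.imread("pics/top0.png")
a=cv2.resize(im[190:296,355:461],None,fx=5.6,fy=5.6,interpolation=cv2.INTER_CUBIC)
cv2.imwrite("pics/crop.png",a)
c=imaging.get_calibration("top")
for n,p,z in [("pl1",(200,215),.06),("pl2",(284,220),.06),("pl3",(195,269),.06),("pl4",(280,275),.06),("knob",(178,237),.112),("lev",(415,222),.038),("levL",(385,214),.044),("levR",(445,230),.044)]:
    print(n,ray(c,p,z).round(4))
E
```

```text
pl1 [0.5948 0.3011 0.06  ]
pl2 [0.5799 0.0986 0.06  ]
pl3 [0.464  0.3099 0.06  ]
pl4 [0.4471 0.1085 0.06  ]
knob [0.5322 0.3388 0.112 ]
lev [ 0.5753 -0.2207  0.038 ]
levL [ 0.595  -0.1472  0.044 ]
levR [ 0.5533 -0.2916  0.044 ]
```

View pics/crop.png

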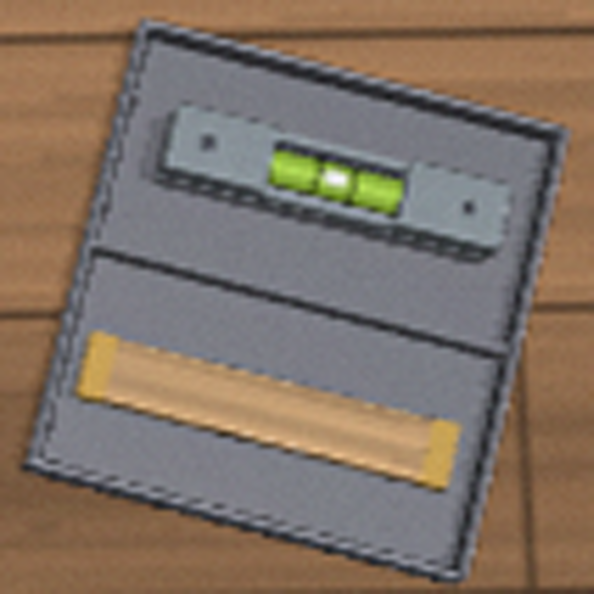

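The crop confirms it: grey body, steel sole, green vial, in the tray's upper compartment. Next I hover above it.

```bash
python3 - <<'E'
from h import *
c=imaging.get_calibration("top")
a=ray(c,(392.1,215.4),.044);b=ray(c,(438.6,227),.044);m=(a+b)/2
print(m,np.degrees(np.arctan2(*(a-b)[1::-1])),np.linalg.norm(a-b))
print(to_tool([m[0],m[1],.16])[0])
E
```

```text
[ 0.57610584 -0.22042221  0.044     ] 74.8686229101708 0.11611542177800338
[ 0.42706615 -0.20425549  0.08087523]
```

```bash
python3 -m crank '[{"x":0.054,"y":-0.026,"z":0.005,"turn":-0.11},{"x":0.108,"y":-0.052,"z":0.01,"turn":-0.22},{"x":0.162,"y":-0.078,"z":0.02,"turn":-0.33},{"x":0.216,"y":-0.104,"z":0.03,"turn":-0.44},{"x":0.27,"y":-0.13,"z":0.04,"turn":-0.55},{"x":0.324,"y":-0.156,"z":0.05,"turn":-0.66},{"x":0.378,"y":-0.18,"z":0.06,"turn":-0.77},{"x":0.427,"y":-0.204,"z":0.08,"turn":-0.857},{"x":0.427,"y":-0.204,"z":0.08,"turn":-0.857},{"x":0.427,"y":-0.204,"z":0.08,"turn":-0.857}]' 0.05 20
python3 - <<'E'
from h import *
c,im=snap("wrist","w1"); o=env.get_obs(); print(o["tool_pos"],o["tool_rot"],c)
E
```

```text
time_s: 1.35
tool_pos: [0.5759, -0.2217, 0.161]
tool_rot: [-179.9, 0.0, 74.3]
force: [-1.3, -0.3, -0.3]
grip_width: 0.0499
grasp_force: 0.0
[ 0.57568216 -0.22278988  0.16139582] [-1.79967319e+02  6.85731118e-02  7.42400382e+01] {'camera_matrix': array([[395.36577767,   0.        , 321.39673294],
       [  0.        , 395.36577767, 238.60241481],
       [  0.        ,   0.        ,   1.        ]]), 'position': array([ 0.59868789, -0.14184127,  0.30299798]), 'attitude': array([-17.34316359,   0.12663552, -15.65190036])}
```

View pics/w1.png

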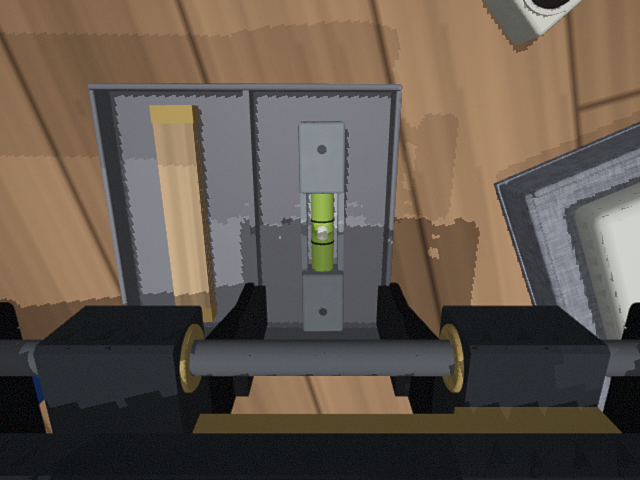

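The wrist view shows the level upright at (322,230), with its top's ends at row 123 and row 330 and screws at (321.5,149) and (322.5,311). The fingers straddle it.

```bash
python3 - <<'E'
from h import *
c=imaging.get_calibration("wrist")
a=ray(c,(321.5,149),.044);b=ray(c,(322.5,311),.044);m=(a+b)/2
e=(ray(c,(322,123),.044)+ray(c,(322.5,330.5),.044))/2
print(a,b,m,e,np.degrees(np.arctan2(*(a-b)[1::-1])),np.linalg.norm(a-b))
print(to_tool([m[0],m[1],.026])[0])
E
```

```text
[ 0.59255813 -0.16291129  0.044     ] [ 0.56188145 -0.27434187  0.044     ] [ 0.57721979 -0.21862658  0.044     ] [ 0.57737114 -0.21869232  0.044     ] 74.60784312400666 0.11557608929228108
[0.00458647 0.00042627 0.13539021]
```

```bash
python3 -m crank '[{"x":0.004,"y":0,"z":0.05},{"x":0.004,"y":0,"z":0.1},{"x":0.004,"y":0,"z":0.125},{"x":0.004,"y":0,"z":0.134},{"x":0.004,"y":0,"z":0.134},{"x":0.004,"y":0,"z":0.134}]' 0.05 25
python3 -m crank '[{"z":0},{"z":0},{"z":0},{"z":0}]' 0.02 25
```

```text
invalid input
invalid input
```

```bash
python3 -m crank '[{"x":0.004,"y":0,"z":0.05,"turn":0},{"x":0.004,"y":0,"z":0.1,"turn":0},{"x":0.004,"y":0,"z":0.125,"turn":0},{"x":0.004,"y":0,"z":0.134,"turn":0},{"x":0.004,"y":0,"z":0.134,"turn":0},{"x":0.004,"y":0,"z":0.134,"turn":0}]' 0.05 25
python3 -m crank '[{"x":0,"y":0,"z":0,"turn":0},{"x":0,"y":0,"z":0,"turn":0},{"x":0,"y":0,"z":0,"turn":0},{"x":0,"y":0,"z":0,"turn":0}]' 0.02 25
```

```text
time_s: 2.15
tool_pos: [0.5786, -0.2183, 0.0293]
tool_rot: [179.8, 0.0, 74.3]
force: [-0.0, 0.3, 0.3]
grip_width: 0.0498
grasp_force: 0.0
time_s: 2.65
tool_pos: [0.5777, -0.2174, 0.028]
tool_rot: [180.0, 0.0, 74.4]
force: [-0.0, 0.7, 2.9]
grip_width: 0.03
grasp_force: 25.0
```

```bash
python3 -m crank '[{"x":0,"y":0,"z":-0.03,"turn":0},{"x":0,"y":0,"z":-0.085,"turn":0},{"x":0.03,"y":-0.014,"z":-0.13,"turn":-0.03},{"x":0.08,"y":-0.037,"z":-0.15,"turn":-0.06},{"x":0.13,"y":-0.06,"z":-0.17,"turn":-0.09},{"x":0.18,"y":-0.083,"z":-0.19,"turn":-0.12},{"x":0.23,"y":-0.107,"z":-0.21,"turn":-0.15},{"x":0.28,"y":-0.13,"z":-0.22,"turn":-0.18},{"x":0.32,"y":-0.148,"z":-0.22,"turn":-0.194},{"x":0.337,"y":-0.156,"z":-0.22,"turn":-0.194},{"x":0.337,"y":-0.156,"z":-0.22,"turn":-0.194},{"x":0.337,"y":-0.156,"z":-0.22,"turn":-0.194}]'
python3 - <<'E'
from h import *
o=env.get_obs();c,im=snap("wrist","w2");  print(o["tool_pos"],o["tool_rot"])
E
```

```text
time_s: 4.15
tool_pos: [0.5182, 0.1474, 0.2468]
tool_rot: [-179.9, 0.1, 85.4]
force: [-0.4, -0.8, -3.2]
grip_width: 0.0298
grasp_force: 25.0
[0.51823144 0.14742883 0.24675523] [-1.79940416e+02  8.27480671e-02  8.53775939e+01]
```

View pics/w2.png

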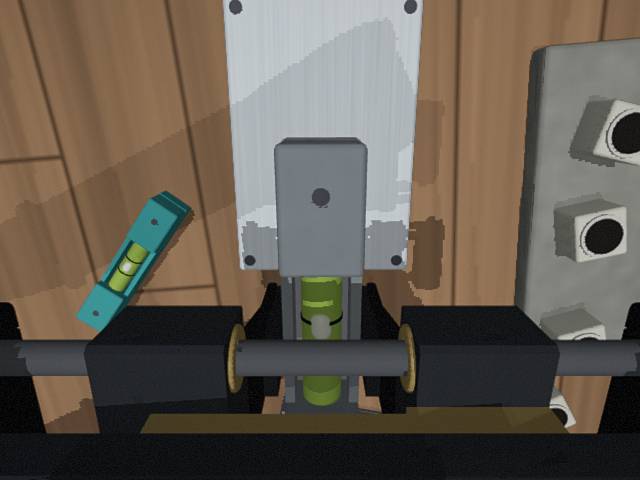

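The plate's screws are at (250,260), (396,260), (235,6) and (411,6). The level is held in line above the plate and the bubble is visible at (320,325).

```bash
python3 - <<'E'
from h import *
c=imaging.get_calibration("wrist")
a,b=[ray(c,p,.061) for p in((250,260),(396,260))]
d,e=[ray(c,p,.059) for p in((235,6),(411,6))]
nm=(a+b)/2;fm=(d+e)/2;u=(fm-nm)/np.linalg.norm(fm-nm)
e1=ray(c,(323.5,269),.061)
print(a,b,d,e,nm,fm,np.degrees(np.arctan2(u[1],u[0])),np.linalg.norm(fm-nm),np.linalg.norm(a-b))
mid=(nm+fm)/2-u*.01; mid2=e1+u*.1
print(mid,mid2,mid+.15*u, to_tool([mid[0],mid[1],.2])[0])
E
```

```text
[0.45220221 0.1131573  0.061     ] [0.58081236 0.10275439 0.061     ] [0.4677112  0.31175238 0.059     ] [0.59722395 0.30112424 0.059     ] [0.51650729 0.10795584 0.061     ] [0.53246757 0.30643831 0.059     ] 85.40264811660884 0.1991331762316389 0.12903020149452893
[0.52368594 0.19722976 0.06010044] [0.52430597 0.19908001 0.05999565] [0.53570826 0.3467396  0.05859391] [0.05037911 0.0012339  0.04679756]
```

```bash
python3 -m crank '[{"x":0.025,"y":0.001,"z":0.03,"turn":0},{"x":0.05,"y":0.001,"z":0.07,"turn":0},{"x":0.05,"y":0.001,"z":0.11,"turn":0},{"x":0.05,"y":0.001,"z":0.135,"turn":0},{"x":0.05,"y":0.001,"z":0.145,"turn":0},{"x":0.05,"y":0.001,"z":0.15,"turn":0},{"x":0.05,"y":0.001,"z":0.15,"turn":0},{"x":0.05,"y":0.001,"z":0.15,"turn":0}]'
```

```text
time_s: 5.2
tool_pos: [0.5239, 0.1992, 0.0986]
tool_rot: [179.9, -0.0, 85.5]
force: [0.0, -0.0, -3.0]
grip_width: 0.0302
grasp_force: 25.0
```

```bash
python3 -m crank '[{"x":0,"y":0,"z":0.002,"turn":0},{"x":0,"y":0,"z":0.004,"turn":0},{"x":0,"y":0,"z":0.006,"turn":0},{"x":0,"y":0,"z":0.007,"turn":0},{"x":0,"y":0,"z":0.007,"turn":0}]'
```

```text
time_s: 5.82
tool_pos: [0.523, 0.199, 0.0904]
tool_rot: [-180.0, 0.0, 85.5]
force: [-0.3, 0.6, -2.8]
grip_width: 0.0299
grasp_force: 25.0
```

```bash
python3 -m crank '[{"x":0,"y":0,"z":0.001,"turn":0},{"x":0,"y":0,"z":0.002,"turn":0},{"x":0,"y":0,"z":0.003,"turn":0},{"x":0,"y":0,"z":0.004,"turn":0},{"x":0,"y":0,"z":0.004,"turn":0}]'
```

```text
time_s: 6.45
tool_pos: [0.523, 0.199, 0.0864]
tool_rot: [-180.0, 0.0, 85.5]
force: [-0.1, 1.2, -4.2]
grip_width: 0.0299
grasp_force: 25.0
```

```bash
python3 -m crank '[{"x":0,"y":0,"z":0.0007,"turn":0},{"x":0,"y":0,"z":0.0015,"turn":0},{"x":0,"y":0,"z":0.0015,"turn":0}]'
```

```text
time_s: 6.82
tool_pos: [0.5231, 0.199, 0.0849]
tool_rot: [-180.0, 0.0, 85.5]
force: [0.8, -0.2, -3.5]
grip_width: 0.0296
grasp_force: 25.0
```

```bash
python3 -m crank '[{"x":0,"y":0,"z":0.0007,"turn":0},{"x":0,"y":0,"z":0.0015,"turn":0},{"x":0,"y":0,"z":0.0015,"turn":0}]'
```

```text
time_s: 7.2
tool_pos: [0.5232, 0.1991, 0.0837]
tool_rot: [180.0, 0.0, 85.5]
force: [0.3, -0.1, -1.7]
grip_width: 0.0298
grasp_force: 25.0
```

```bash
python3 - <<'E'
from h import *
c,im=snap("side")
cv2.imwrite("pics/s1.png",cv2.resize(im[210:340,190:350],None,fx=4.5,fy=4.5,interpolation=cv2.INTER_CUBIC)[:,:,::-1])
E
python3 -m crank '[{"x":0,"y":0,"z":0.0005,"turn":0},{"x":0,"y":0,"z":0.001,"turn":0},{"x":0,"y":0,"z":0.001,"turn":0}]'
```

```text
time_s: 7.62
tool_pos: [0.5233, 0.1992, 0.0831]
tool_rot: [180.0, 0.0, 85.5]
force: [-1.1, -0.4, 3.4]
grip_width: 0.0297
grasp_force: 25.0
```

In contact; I release and rise for a look at the bubble and knob.

```bash
python3 -m crank '[{"x":0,"y":0,"z":0,"turn":0},{"x":0,"y":0,"z":0,"turn":0},{"x":0,"y":0,"z":0,"turn":0},{"x":0,"y":0,"z":-0.02,"turn":0},{"x":0,"y":0,"z":-0.06,"turn":0},{"x":0.02,"y":0,"z":-0.12,"turn":0},{"x":0.05,"y":0,"z":-0.16,"turn":0},{"x":0.05,"y":0,"z":-0.16,"turn":0},{"x":0.05,"y":0,"z":-0.16,"turn":0},{"x":0.05,"y":0,"z":-0.16,"turn":0}]' 0.055
python3 - <<'E'
from h import *
o=env.get_obs();c,im=snap("wrist","w3");  print(o["tool_pos"],o["tool_rot"])
E
```

```text
time_s: 8.88
tool_pos: [0.5267, 0.2473, 0.2413]
tool_rot: [-179.9, 0.1, 85.4]
force: [-0.2, -0.6, -0.2]
grip_width: 0.0547
grasp_force: 0.0
[0.52669903 0.24731571 0.24128037] [-1.79893480e+02  1.00980754e-01  8.53953761e+01]
```

View pics/w3.png

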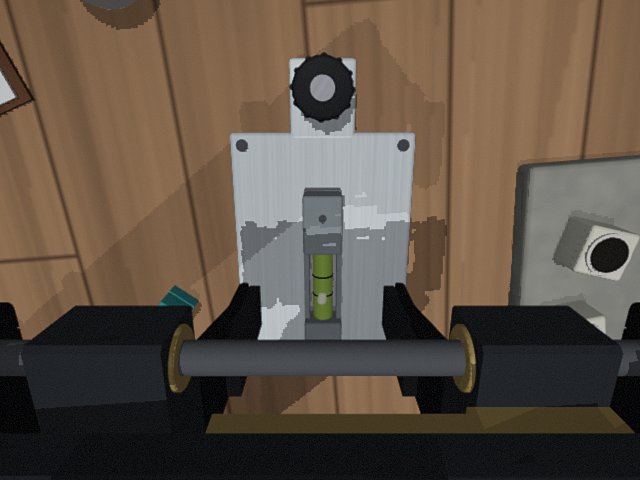

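The level stands in line on the plate. The knob top is at (323,87), one line is at (322,277), and the bubble is near (322,298) at the fixed-feet end.

```bash
python3 - <<'E'
from h import *
im=cv2.imread("pics/w3.png");c=imaging.get_calibration("wrist")
for r in range(250,322,2): print(r,im[r:r+2,318:327].mean((0,1)).round().astype(int)[::-1],end="; ")
k=ray(c,(323,87),.110);print(k,to_tool([k[0],k[1],.098])[0])
for P in [(0,0)]:
  for s in (-.02,-.008,0,.008,.02):
    u=np.array([.080,.997,0]); print(s,proj(c,np.array([.5233,.1992,.094])+s*u))
E
```

```text
250 [83 89 92]; 252 [81 86 91]; 254 [ 85 100  61]; 256 [ 95 116  47]; 258 [ 94 116  48]; 260 [ 95 115  47]; 262 [ 95 116  48]; 264 [ 94 115  47]; 266 [ 94 115  48]; 268 [ 94 115  47]; 270 [ 94 115  47]; 272 [ 95 115  48]; 274 [ 96 117  48]; 276 [65 81 32]; 278 [60 74 30]; 280 [ 96 116  48]; 282 [ 95 115  48]; 284 [ 94 115  47]; 286 [ 93 114  46]; 288 [ 94 114  46]; 290 [ 93 115  46]; 292 [108 121  80]; 294 [129 133 120]; 296 [131 135 124]; 298 [133 137 125]; 300 [132 137 122]; 302 [125 131 112]; 304 [ 98 116  59]; 306 [ 93 114  46]; 308 [ 93 114  47]; 310 [ 93 114  47]; 312 [ 94 115  48]; 314 [ 93 114  46]; 316 [ 93 114  46]; 318 [ 87 106  47]; 320 [52 56 57]; [0.53564984 0.34728999 0.11      ] [0.10049762 0.00116959 0.14308247]
-0.02 [322.20542768 310.14973811]
-0.008 [322.21128121 296.69943696]
0 [322.21525753 287.56260524]
0.008 [322.21929461 278.2861663 ]
0.02 [322.22546723 264.10266384]
```

```bash
python3 - <<'E'
from h import *
o=env.get_obs();print(o["qpos"].round(1))
E
```

```text
[  9.4  14.6 -43.7  91.8  10.3  77.8 -40.2]
```

Bubble is about −10 mm, which is −11 mrad, so roughly 2.6 rad clockwise (positive tool turn). I pre-rotate by −1.3 rad over the knob, grip and turn.

```bash
python3 -m crank '[{"x":0.03,"y":0,"z":0.02,"turn":-0.16},{"x":0.06,"y":0.001,"z":0.04,"turn":-0.32},{"x":0.09,"y":0.001,"z":0.06,"turn":-0.48},{"x":0.1,"y":0.001,"z":0.075,"turn":-0.64},{"x":0.1,"y":0.001,"z":0.08,"turn":-0.8},{"x":0.1,"y":0.001,"z":0.08,"turn":-0.96},{"x":0.1,"y":0.001,"z":0.08,"turn":-1.12},{"x":0.1,"y":0.001,"z":0.09,"turn":-1.28},{"x":0.1,"y":0.001,"z":0.115,"turn":-1.3},{"x":0.1,"y":0.001,"z":0.135,"turn":-1.3},{"x":0.1,"y":0.001,"z":0.142,"turn":-1.3},{"x":0.1,"y":0.001,"z":0.142,"turn":-1.3}]' 0.065
python3 -m crank '[{"x":0,"y":0,"z":0,"turn":0},{"x":0,"y":0,"z":0,"turn":0},{"x":0,"y":0,"z":0,"turn":0},{"x":0,"y":0,"z":0,"turn":0}]' 0.03 20
```

```text
time_s: 10.42
tool_pos: [0.5358, 0.3482, 0.1]
tool_rot: [-180.0, -0.0, 159.9]
force: [0.5, -1.1, -0.1]
grip_width: 0.0656
grasp_force: 0.0
time_s: 10.92
tool_pos: [0.5353, 0.346, 0.1009]
tool_rot: [-179.7, 0.0, 159.9]
force: [-3.8, -6.1, 6.2]
grip_width: 0.0402
grasp_force: 20.0
```

```bash
python3 -m crank '[{"x":0,"y":0,"z":0,"turn":0.17},{"x":0,"y":0,"z":0,"turn":0.34},{"x":0,"y":0,"z":0,"turn":0.51},{"x":0,"y":0,"z":0,"turn":0.68},{"x":0,"y":0,"z":0,"turn":0.85},{"x":0,"y":0,"z":0,"turn":1.02},{"x":0,"y":0,"z":0,"turn":1.19},{"x":0,"y":0,"z":0,"turn":1.36},{"x":0,"y":0,"z":0,"turn":1.53},{"x":0,"y":0,"z":0,"turn":1.7},{"x":0,"y":0,"z":0,"turn":1.87},{"x":0,"y":0,"z":0,"turn":2.0}]'
python3 -m crank '[{"x":0,"y":0,"z":0,"turn":0.17},{"x":0,"y":0,"z":0,"turn":0.34},{"x":0,"y":0,"z":0,"turn":0.5},{"x":0,"y":0,"z":0,"turn":0.5},{"x":0,"y":0,"z":0,"turn":0.5}]'
```

```text
time_s: 12.42
tool_pos: [0.5348, 0.3459, 0.1009]
tool_rot: [179.9, 0.3, 45.1]
force: [-3.5, -7.3, 6.6]
grip_width: 0.0403
grasp_force: 20.0
time_s: 13.05
tool_pos: [0.5347, 0.3461, 0.1008]
tool_rot: [179.8, 0.3, 16.7]
force: [-4.4, -6.5, 6.6]
grip_width: 0.0404
grasp_force: 20.0
```

```bash
python3 -m crank '[{"x":0,"y":0,"z":0,"turn":0},{"x":0,"y":0,"z":0,"turn":0},{"x":0,"y":0,"z":0,"turn":0},{"x":0,"y":0,"z":-0.04,"turn":-0.1},{"x":-0.005,"y":0.015,"z":-0.08,"turn":-0.27},{"x":-0.012,"y":0.035,"z":-0.11,"turn":-0.44},{"x":-0.022,"y":0.055,"z":-0.135,"turn":-0.61},{"x":-0.03,"y":0.075,"z":-0.14,"turn":-0.78},{"x":-0.036,"y":0.0925,"z":-0.14,"turn":-0.95},{"x":-0.036,"y":0.0925,"z":-0.14,"turn":-1.12},{"x":-0.036,"y":0.0925,"z":-0.14,"turn":-1.2},{"x":-0.036,"y":0.0925,"z":-0.14,"turn":-1.2}]' 0.065
cat > bub.py <<'E'
from h import *
import sys
c,im=snap("wrist",sys.argv[1]); o=env.get_obs(); print(o["tool_pos"].round(4),o["tool_rot"].round(1),o["time_s"])
u=np.array([.080,.997,0])
for s in range(-16,17):
    x,y=proj(c,np.array([.5233,.1992,.094])+s/1000*u); p=cv2.getRectSubPix(im,(7,1),(x,y)).mean((0,1)); print(s,round(y),p.round().astype(int),end="; ")
E
python3 bub.py w4
```

```text
time_s: 14.55
tool_pos: [0.5281, 0.2497, 0.2406]
tool_rot: [180.0, -0.0, 85.4]
force: [-0.2, 0.1, -0.3]
grip_width: 0.0653
grasp_force: 0.0
[0.5281 0.2497 0.2406] [180.   -0.   85.4] 14.6
-16 309 [ 92 113  46]; -15 308 [ 92 113  46]; -14 307 [ 93 113  46]; -13 306 [ 92 114  46]; -12 305 [ 93 114  46]; -11 303 [ 94 115  47]; -10 302 [ 93 114  46]; -9 301 [45 55 22]; -8 300 [34 43 18]; -7 299 [ 93 113  45]; -6 298 [103 119  70]; -5 297 [122 128 110]; -4 296 [133 136 125]; -3 294 [135 138 128]; -2 293 [135 139 128]; -1 292 [134 138 127]; 0 291 [135 138 127]; 1 290 [135 139 128]; 2 289 [135 138 128]; 3 288 [131 135 124]; 4 286 [118 126 103]; 5 285 [ 97 116  57]; 6 284 [ 92 114  45]; 7 283 [49 61 24]; 8 282 [38 47 20]; 9 281 [ 82 101  41]; 10 279 [ 95 116  47]; 11 278 [ 93 113  47]; 12 277 [ 93 114  47]; 13 276 [ 92 113  45]; 14 275 [ 94 114  47]; 15 273 [ 93 114  47]; 16 272 [ 93 114  46];
```

Bubble is at −0.4 mm, between the lines. Next I press on the end over the fixed feet, where the wrist camera still sees the vial: fingers closed, come above it, then approach slowly.

```bash
python3 -m crank '[{"x":-0.03,"y":0,"z":0,"turn":0},{"x":-0.06,"y":0,"z":0,"turn":0},{"x":-0.09,"y":0,"z":0.02,"turn":0},{"x":-0.103,"y":-0.001,"z":0.05,"turn":0},{"x":-0.103,"y":-0.001,"z":0.08,"turn":0},{"x":-0.103,"y":-0.001,"z":0.1,"turn":0},{"x":-0.103,"y":-0.001,"z":0.106,"turn":0},{"x":-0.103,"y":-0.001,"z":0.106,"turn":0},{"x":-0.103,"y":-0.001,"z":0.106,"turn":0}]' 0 10
python3 -m crank '[{"x":0,"y":0,"z":0.003,"turn":0},{"x":0,"y":0,"z":0.006,"turn":0},{"x":0,"y":0,"z":0.009,"turn":0},{"x":0,"y":0,"z":0.011,"turn":0},{"x":0,"y":0,"z":0.011,"turn":0}]'
```

```text
time_s: 15.72
tool_pos: [0.5197, 0.1473, 0.1356]
tool_rot: [179.9, -0.0, 85.5]
force: [-0.8, 0.8, -0.4]
grip_width: 0.0005
grasp_force: 0.0
time_s: 16.35
tool_pos: [0.5188, 0.1468, 0.1232]
tool_rot: [-180.0, 0.0, 85.5]
force: [0.5, 0.8, 0.9]
grip_width: 0.0004
grasp_force: 0.0
```

```bash
python3 -m crank '[{"x":0,"y":0,"z":0.001,"turn":0},{"x":0,"y":0,"z":0.002,"turn":0},{"x":0,"y":0,"z":0.0025,"turn":0},{"x":0,"y":0,"z":0.0025,"turn":0}]'
```

```text
time_s: 16.85
tool_pos: [0.5189, 0.1469, 0.121]
tool_rot: [-180.0, 0.0, 85.5]
force: [-0.3, 0.3, -0.0]
grip_width: 0.0004
grasp_force: 0.0
```

```bash
python3 -m crank '[{"x":0,"y":0,"z":0.0007,"turn":0},{"x":0,"y":0,"z":0.0014,"turn":0},{"x":0,"y":0,"z":0.0014,"turn":0}]'
```

```text
time_s: 17.23
tool_pos: [0.5189, 0.1469, 0.1195]
tool_rot: [-180.0, 0.0, 85.5]
force: [0.2, -0.1, 0.3]
grip_width: 0.0003
grasp_force: 0.0
```

```bash
python3 -m crank '[{"x":0,"y":0,"z":0.0005,"turn":0},{"x":0,"y":0,"z":0.0008,"turn":0},{"x":0,"y":0,"z":0.0008,"turn":0}]'
```

```text
time_s: 17.6
tool_pos: [0.519, 0.1469, 0.1195]
tool_rot: [180.0, 0.0, 85.5]
force: [-1.9, -0.7, 5.1]
grip_width: 0.0004
grasp_force: 2.6
```

```bash
python3 -m crank '[{"x":0,"y":0,"z":0.0004,"turn":0},{"x":0,"y":0,"z":0.0008,"turn":0},{"x":0,"y":0,"z":0.0008,"turn":0}]'
```

```text
time_s: 17.98
tool_pos: [0.519, 0.1469, 0.1194]
tool_rot: [180.0, 0.0, 85.5]
force: [-3.2, -1.5, 9.7]
grip_width: 0.0005
grasp_force: 5.0
```

```bash
python3 -m crank '[{"x":0,"y":0,"z":0,"turn":0},{"x":0,"y":0,"z":0,"turn":0},{"x":0,"y":0,"z":0,"turn":0},{"x":0,"y":0,"z":0,"turn":0},{"x":0,"y":0,"z":0,"turn":0},{"x":0,"y":0,"z":0,"turn":0},{"x":0,"y":0,"z":0,"turn":0},{"x":0,"y":0,"z":0,"turn":0}]'; python3 bub.py w5
```

```text
time_s: 18.98
tool_pos: [0.519, 0.1469, 0.1194]
tool_rot: [180.0, 0.0, 85.5]
force: [-3.8, -1.4, 10.2]
grip_width: 0.0006
grasp_force: 4.9
[0.519  0.1469 0.1194] [180.    0.   85.5] 19.025
-16 226 [121 146  62]; -15 224 [121 146  63]; -14 222 [120 145  62]; -13 220 [121 146  63]; -12 217 [121 145  62]; -11 215 [121 146  63]; -10 213 [112 136  58]; -9 211 [31 38 19]; -8 208 [47 58 24]; -7 206 [124 149  63]; -6 204 [128 142  98]; -5 202 [156 159 148]; -4 199 [167 171 158]; -3 197 [173 177 164]; -2 195 [173 177 164]; -1 192 [172 177 163]; 0 190 [172 176 164]; 1 188 [172 177 163]; 2 185 [176 181 168]; 3 183 [171 176 162]; 4 181 [159 164 148]; 5 178 [121 146  63]; 6 176 [118 143  62]; 7 174 [25 29 17]; 8 171 [73 89 38]; 9 169 [125 149  65]; 10 166 [122 147  64]; 11 164 [123 147  65]; 12 162 [123 148  65]; 13 159 [123 148  65]; 14 157 [123 147  65]; 15 154 [124 148  66]; 16 152 [123 148  65];
```

View pics/w5.png

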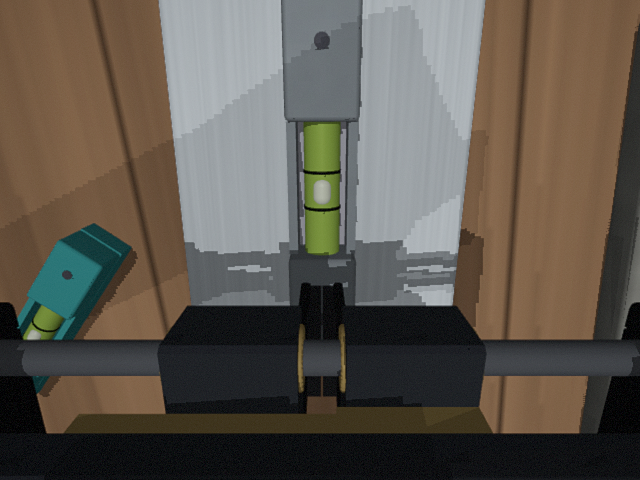

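The bubble at (322,191) stands midway between the lines at (322,172) and (322,209). The closed fingers press on the level's near end at about 10 N, steady for 1 s. I hand in.

```bash
python3 -c "
from cell import env
print(env.get_obs()['force']); print(env.sign_off())"
```

```text
[-3.82110585 -1.33608575  9.59991775]
the job is handed in; nothing more can be done
None
```

I set the level on the middle of the table, centred the bubble with the knob (within about 0.5 mm of midway), and handed in at about 19 s while still pressing on its fixed-feet end with about 10 N.

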